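Seat the long wear gauge on the stand's twin pins

ROBOT

A 6-joint arm with a two-finger parallel gripper is mounted at the origin on the work surface. World frame = base frame: x ahead of the robot, y to its left, z up, the work surface at z = 0. Lengths are in m, angles in rad, forces in N, time in s.
With the tool pointing down it reaches from about 0.275 to 0.75 m from the base axis. Payload 10.2 kg.
Tool frame: the origin (TCP) lies midway between the tips of the shut fingers; the grasp point (between the pads) lies 19 mm behind it (env.hold_point_z is the distance from the TCP to the grasp point, in m); x points along the fingers, z is the direction in which the jaws open and shut, and the axes are right-handed (so a half turn about x gives the same grasp; the last joint's range is limited). The gripper opens to 85 mm and grips with 20 to 120 N. Pads are 22 mm wide; open, the fingers measure 114 mm over their backs; the gripper's body (76 mm by 85 mm) begins 54 mm behind the grasp point. The pads swing forward as they close: fully open they stand 13 mm farther back than shut.
Start: joints at [1.09, 0.313, 1.498, -0, 1.331, -0.223], TCP at [0.134, 0.508, 0.231] pointing down, gripper open.
Joint ranges: [-2.94, 2.94], [-0.97, 2.17], [0.19, 2.56], [-1.23, 4.37], [0.02, 3.11], [-2.88, 2.88]. Speed limits (rad/s): [2.39, 2.39, 3.01, 3.14, 3.14, 3.14].

INTERFACE

Orientations are given as a unit quaternion [x, y, z, w].
In Python, from bench import env, kinematics, monitor, eyes, job gives the robot as it stands. The module is installed in compiled form; this text tells all that it offers. Calls block until the motion is done:
- env.reach(position, orientation): joint-space move of the TCP to a pose.
- env.movel(position, velocity=0.15, frame=None, guard=None): straight line of the TCP; frame=None keeps the orientation; velocity is the mean speed in m/s. With guard (N) it stops when the force on the tool has changed by that much, and returns True; else False.
- env.set_joints(angles): joint-space move.
- env.release() and env.close_gripper(effort=None): open the fingers fully, or close them until they stop; effort is the grip in N (None keeps the last).
- env.hold(seconds).
- kinematics.ik(position, orientation): joint angles nearest the present ones, or None.
- monitor.sense(): the state.
- eyes.grab_frame(name): name is "scene" or "top"; returns a dict with "frame" (400x640x3 uint8, red, green, blue), "mtx" (3x3 intrinsics, pixels), "view" (4x4, takes a point from world to camera coordinates). Camera axes: x right, y down, z forward; pixel columns grow to the right and rows downward; lengths in m; the calibration is good to about 2 mm. A picture is of the moment at which its call begins. There is no depth.
A pose or a line that the arm cannot do raises env.MotionError and nothing moves.
- job.hand_in(): hands the job in, once; it reports no verdict.
The state is a dict: "clock": time; "joints": joint angles; "qvel": joint speeds; "joint_efforts": joint torques, N m; "position": TCP position; "ee_rot": TCP orientation; "contact_force": force on the tool from outside, world axes, zero at the start; "ft_torque": the same for the moment, N m; "finger_gap": opening from 0.0 (shut) to 1.0 (fully open).
Only numpy, scipy, OpenCV 4.12 (cv2) and the standard library are available. Lean on these libraries where they do the work, as an engineer would, in place of code of your own. Each camera call takes 0.05 s, during which the arm holds its last target.

TASK

Pick up the long gauge plate, bring its two eyes over the two upright pins of the grey inspection stand, and lower it gently so that both pins come through and the plate lies flat on the stand's base; then let go of it. Either way round is fine. Do not drop it onto the stand, and leave the short gauge plate where it lies.

Things in the scene. Friction and masses are not known exactly. Their poses are not given: they have to be found in the camera images.
- long_gauge: Long gauge plate, loose, about 0.35 kg: flat bare steel, 70 mm along x, 180 mm along y, 6 mm thick, lying flat. Two round through holes (eyes), 32 mm diameter, on its y axis at y = -55 and +55 mm. Upright black plastic grip on its centre: 16 mm thick along x, 56 mm long along y, from 6 to 52 mm above the underside. Origin: centre of the underside; z up. Same after a half turn about z.
- short_gauge: Short gauge plate, loose, to be left alone: like the long one but 70 mm along x, 120 mm along y, 6 mm thick, with 24 mm eyes only 64 mm apart (too close for the pins) and a black grip 16 mm thick, 34 mm long, up to 52 mm high. Origin: centre of the underside; z up.
- stand: Inspection stand, fixed: grey base block, 90 mm along x, 190 mm along y, 20 mm high. Two upright steel pins, 12 mm diameter, on its y axis at y = -55 and +55 mm, 45 mm tall above the base's top (tips 65 mm above the table), the last 8 mm tapered. Origin: centre of the underside, at table height; z up. With the gauge home, its underside is 20 mm above this origin.
Mind the look-alikes: they are no part of the job. What is shaped like the long_gauge but yellow is not meant.

How it is judged:
By the outcome, as a careful person would: the job done as asked, in the order asked, and still so for the second after the job is handed in, with the robot touching nothing.
It also fails if it takes over 40 s, if anything falls off the work surface, if the arm or the gripper's body presses on something with over 40 N, if the wrist force passes 120 N, or if a joint passes its speed limit or range.

## Working session

There is one attempt and no reset: what is moved stays moved. The work goes in short steps, each a Python script; the robot and the scene stay as the last script left them, time stands still between calls to the robot, and variables do not carry over. Pictures are saved under pics/ and viewed, and the job is handed in when it is done.

```bash
mkdir -p pics; python3 - <<'E'
from bench import env, monitor, eyes
import cv2,numpy as np
for n in("scene","top"):
    f=eyes.grab_frame(n); cv2.imwrite(f"pics/{n}0.png",f["frame"][:,:,::-1]); print(n,f["mtx"].round(1).tolist(),f["view"].round(4).tolist())
s=monitor.sense();print(s["clock"],s["position"],s["ee_rot"],s["contact_force"],env.hold_point_z)
E
```

```text
scene [[415.0, 0.0, 321.1], [0.0, 415.0, 191.6], [0.0, 0.0, 1.0]] [[0.2949, 0.9554, -0.0192, -0.2051], [0.4998, -0.1713, -0.849, -0.1659], [-0.8144, 0.2407, -0.528, 1.3977], [0.0, 0.0, 0.0, 1.0]]
top [[519.9, 0.0, 321.1], [0.0, 519.9, 196.7], [0.0, 0.0, 1.0]] [[0.0101, -0.9999, 0.0008, 0.0736], [-0.997, -0.0101, -0.0761, 0.4697], [0.0762, -0.0, -0.9971, 1.4809], [0.0, 0.0, 0.0, 1.0]]
0.1 [0.13372812 0.50743849 0.23078928] [-0.43175675  0.56049309  0.43142809  0.55973512] [0.34372899 0.25283342 0.91713239] 0.0187
```

View pics/top0.png

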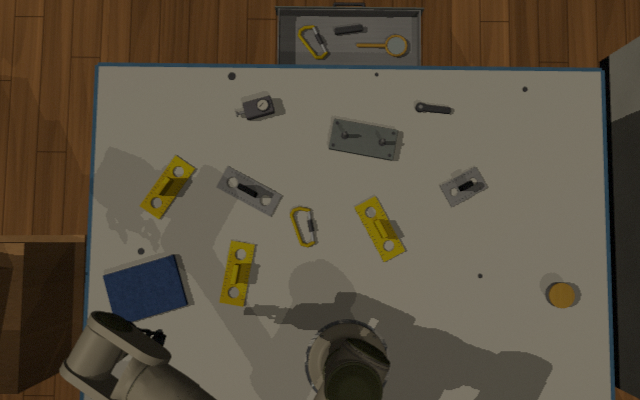

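View pics/scene0.png

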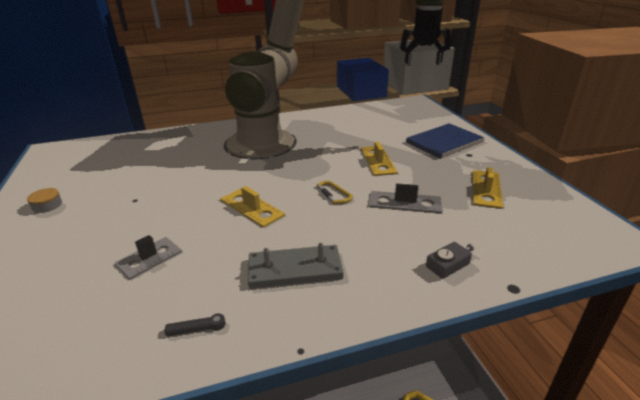

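The top view shows the long gauge around pixel (250,191), the stand around (365,139) and the short gauge around (464,187). The three yellow plates are look-alikes. Next I'll zoom in on the gauge and the stand.

```bash
python3 - <<'E'
import cv2,numpy as np
a=cv2.imread("pics/top0.png")
l=cv2.resize(a[155:225,205:295],None,fx=8,fy=8,interpolation=cv2.INTER_CUBIC)
s=cv2.resize(a[110:170,320:410],None,fx=8,fy=8,interpolation=cv2.INTER_CUBIC)
cv2.imwrite("pics/zl.png",cv2.convertScaleAbs(l,alpha=1.4)); cv2.imwrite("pics/zs.png",cv2.convertScaleAbs(s,alpha=1.6))
b=cv2.imread("pics/scene0.png")
cv2.imwrite("pics/zss.png",cv2.convertScaleAbs(cv2.resize(b[230:295,240:350],None,fx=7,fy=7,interpolation=cv2.INTER_CUBIC),alpha=1.5))
E
```

```text
(no output)
```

View pics/zl.png

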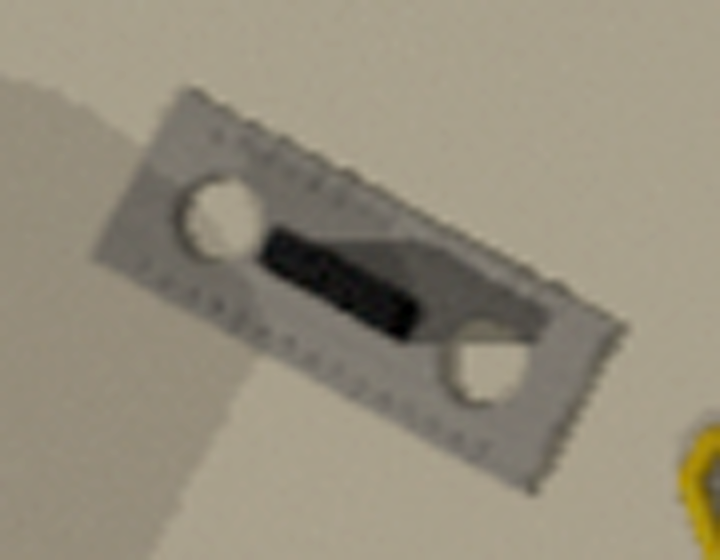

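View pics/zs.png

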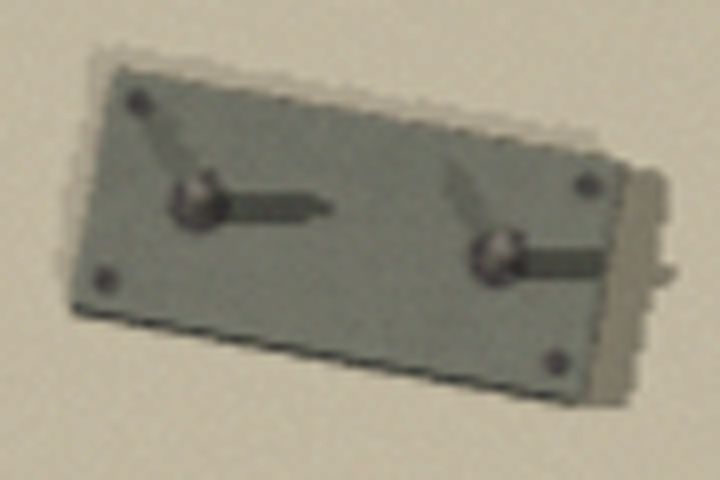

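View pics/zss.png

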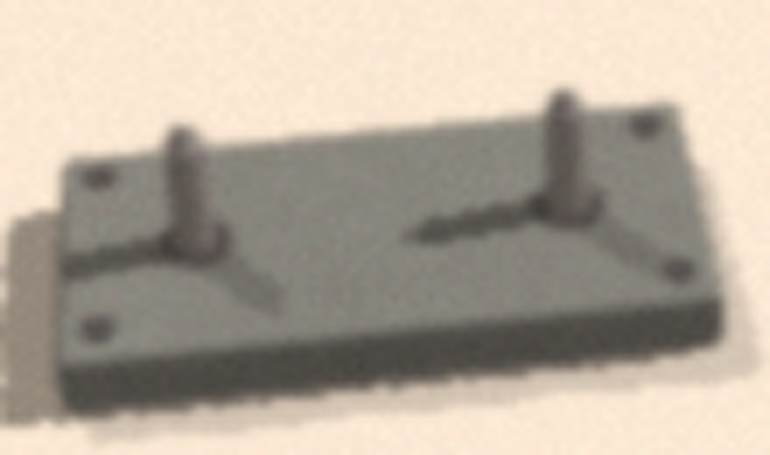

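```bash
cat > h.py <<'E'
import numpy as np
from bench import eyes
from scipy.optimize import least_squares
def proj(f,P):
    P=np.atleast_2d(P); c=P@f["view"][:3,:3].T+f["view"][:3,3]; p=c@f["mtx"].T; return p[:,:2]/p[:,2:]
def fit(items,x0):
    # items: list of (frame, local pts, px)
    def w(x,L):
        c,s=np.cos(x[2]),np.sin(x[2]); return np.c_[x[0]+c*L[:,0]-s*L[:,1],x[1]+s*L[:,0]+c*L[:,1],L[:,2]]
    r=lambda x:np.concatenate([(proj(f,w(x,np.array(L)))-px).ravel() for f,L,px in items])
    s=least_squares(r,x0); return s.x,r(s.x).reshape(-1,2)
def pix(p,x0,y0,k): return (np.array(p,float)+.5)/k-.5+[x0,y0]
E
python3 - <<'E'
from h import *
t=eyes.grab_frame("top"); sc=eyes.grab_frame("scene")
np.set_printoptions(precision=4,suppress=True)
# image left=+y, up=+x
def run(Lx,Ly,z,c,x0,y0,ex,epx,sc_items=[]):
    L=[(Lx,Ly,z),(Lx,-Ly,z),(-Lx,-Ly,z),(-Lx,Ly,z)]+ex
    return fit([(t,L,pix(c+epx,x0,y0,8))]+sc_items,[.45,0,0])
x,r=run(.035,.09,.006,[(187,88),(627,325),(535,492),(95,258)],205,155,[(0,.055,.003),(0,-.055,.003)],[(220,217),(486,363)])
print("long",x,np.degrees(x[2]));print(r.round(2).tolist())
x,r=run(.045,.095,.02,[(115,65),(625,160),(583,405),(72,310)],320,110,[],[])
print("stand top",x,np.degrees(x[2]));print(r.round(2).tolist())
x2,r=run(.045,.095,.02,[(115,65),(625,160),(583,405),(72,310)],320,110,[],[],[(sc,[(0,.055,.063),(0,-.055,.063)],pix([(565,95),(183,130)],240,230,7))])
print("both",x2,np.degrees(x2[2]));print(r.round(2).tolist())
E
```

```text
long [ 0.4848  0.2874 -0.4819] -27.609310192994524
[[0.08, 0.21], [-0.72, -0.38], [-0.76, -0.02], [-0.08, 0.0], [0.82, 0.34], [0.67, -0.14]]
stand top [ 0.6382 -0.042  -0.1741] -9.973432904007764
[[-0.17, 0.29], [0.34, 0.21], [0.25, -0.23], [-0.42, -0.27]]
both [ 0.6394 -0.0412 -0.1748] -10.016116167484993
[[-0.42, -0.13], [0.08, -0.15], [-0.04, -0.61], [-0.69, -0.69], [-0.47, -0.76], [-0.58, -0.61]]
```

The fits agree to about 2 mm against ±10 mm of pin clearance. The long gauge is at (0.485, 0.287), yaw −27.6°, and the stand is at (0.639, −0.041), yaw −10°. Next I'll grasp and lift the gauge.

```bash
cat >> h.py <<'E'
from scipy.spatial.transform import Rotation as R
def quat(th):
    x=np.array([0,0,-1.]);z=np.array([np.cos(th),np.sin(th),0]);return R.from_matrix(np.c_[x,np.cross(z,x),z]).as_quat()
E
python3 - <<'E'
from h import *
from bench import env,kinematics,monitor
import cv2
q0=monitor.sense()["joints"]; best=None
for k in(0,np.pi):
    a=kinematics.ik([.484,.287,.12],quat(-.482+k)); b=kinematics.ik([.639,-.041,.16],quat(-.1745+k))
    print(k,a,b)
    if a is not None and b is not None:
        c=max(abs(a[5]),abs(b[5]))
        if best is None or c<best[0]: best=(c,k)
k=best[1];print("k",k); open("k","w").write(str(k))
env.reach([.484,.287,.12],quat(-.482+k))
print(monitor.sense()["clock"],monitor.sense()["position"])
print("guard",env.movel([.484,.287,.013],velocity=.1,guard=8))
print(env.close_gripper(effort=50))
s=monitor.sense();print(s["clock"],s["position"],s["finger_gap"],s["contact_force"])
f0=s["contact_force"]
env.movel([.484,.287,.16],velocity=.12)
s=monitor.sense();print(s["clock"],s["finger_gap"],s["contact_force"],s["ft_torque"])
for n in("scene","top"):
    f=eyes.grab_frame(n); cv2.imwrite(f"pics/{n}1.png",f["frame"][:,:,::-1])
E
```

```text
0 [ 3.27053516e-01  5.02141974e-01  1.52660167e+00 -4.44089210e-16
  1.11284901e+00  8.09053516e-01] [-2.46718326e-01  6.23952261e-01  1.21305758e+00 -4.44089210e-16
  1.30458281e+00 -7.22183263e-02]
3.141592653589793 [ 3.27053516e-01  5.02141974e-01  1.52660167e+00 -4.44089210e-16
  1.11284901e+00 -2.33253914e+00] None
k 0
1.775 [0.48360565 0.28773448 0.12029239]
guard False
False
3.625 [0.48413979 0.28703096 0.01317   ] 0.1749545623456413 [ 0.34988014 -0.67008677  1.06051987]
5.0 0.17817083200674408 [ 0.24712777  0.64394623 -2.87250815] [-0.02208457  0.02909694  0.06010466]
```

View pics/scene1.png

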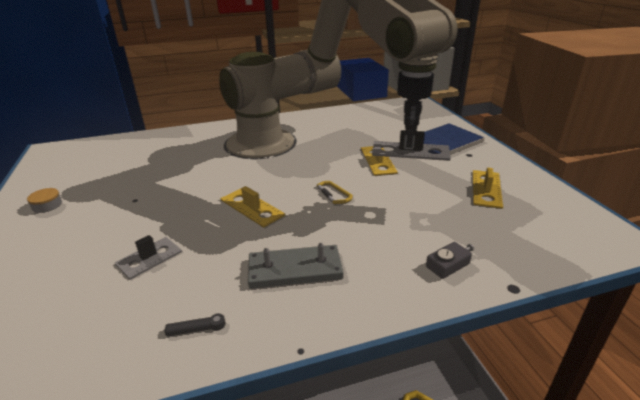

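View pics/top1.png

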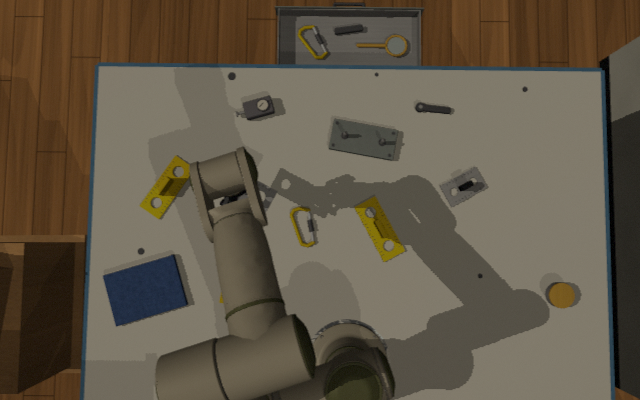

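The gauge is held level at around pixel (410,150) in the scene view. The top view of it is blocked by the arm. I'll carry it over the stand, stop just above the pin tips and check the alignment in the scene view.

```bash
python3 - <<'E'
from h import *
from bench import env,kinematics,monitor
import cv2
env.reach([.639,-.041,.16],quat(-.1745))
env.movel([.639,-.041,.093],velocity=.12)
env.hold(.3)
s=monitor.sense();print(s["clock"],s["position"],s["finger_gap"],s["contact_force"])
for n in("scene","top"):
    f=eyes.grab_frame(n); cv2.imwrite(f"pics/{n}2.png",f["frame"][:,:,::-1])
    if n=="scene":
        z=cv2.resize(f["frame"][200:295,225:365,::-1],None,fx=5.6,fy=5.6,interpolation=cv2.INTER_CUBIC);cv2.imwrite("pics/z2.png",cv2.convertScaleAbs(z,alpha=1.5))
E
```

```text
7.4667 [ 0.63917886 -0.04103817  0.09350102] 0.1842643892851215 [-0.38000287 -0.73429449 -2.94054252]
```

View pics/z2.png

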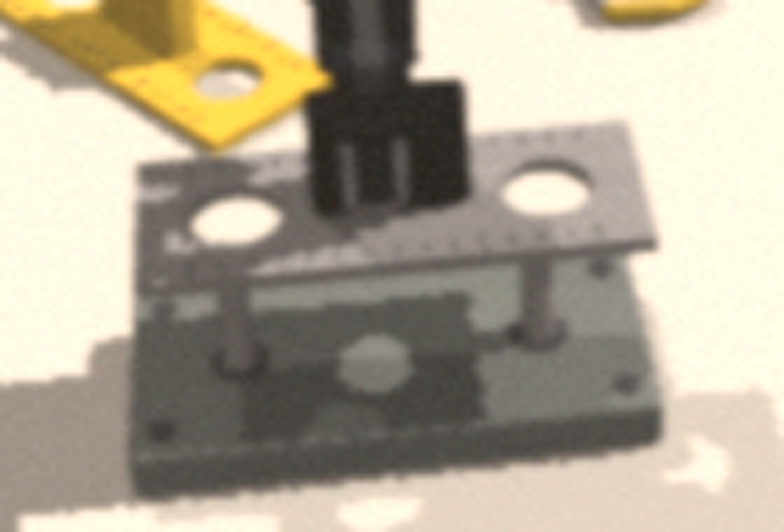

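View pics/top2.png

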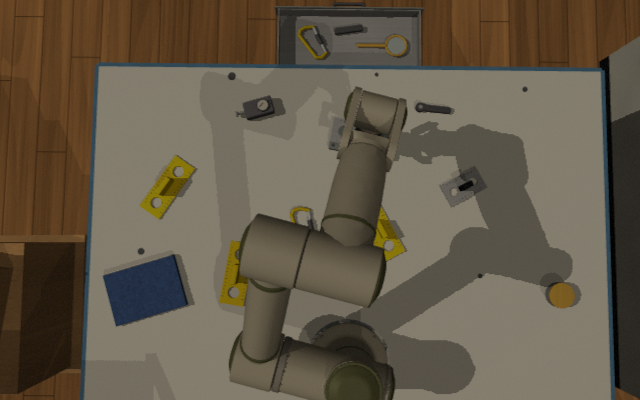

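```bash
python3 - <<'E'
from h import *
np.set_printoptions(precision=4,suppress=True)
sc=eyes.grab_frame("scene")
P=lambda p:pix(p,225,200,5.6)
# scene: image right=+y, near = +x
z=.0865
L=[(0,-.055,z-.003),(0,.055,z-.003),(.035,-.09,z),(.035,.09,z),(-.035,.09,z),(-.035,-.09,z)]
x,r=fit([(sc,L,P([(236,221),(547,190),(136,287),(656,242),(625,122),(138,163)]))],[.64,-.04,-.17]);print("plate",x,np.degrees(x[2]));print(r.round(2).tolist())
L=[(0,-.055,.02),(0,.055,.02),(.045,-.095,.02),(.045,.095,.02)]
x,r=fit([(sc,L,P([(240,362),(540,333),(133,458),(660,406)]))],[.64,-.04,-.17]);print("stand",x,np.degrees(x[2]));print(r.round(2).tolist())
L=[(0,-.055,.064),(0,.055,.064),(.045,-.095,.02),(.045,.095,.02)]
px=np.r_[pix([(183,130),(565,95)],240,230,7),P([(133,458),(660,406)])]
x,r=fit([(sc,L,px)],[.64,-.04,-.17]);print("stand tips",x,np.degrees(x[2]));print(r.round(2).tolist())
E
```

```text
plate [ 0.6399 -0.0362 -0.1789] -10.248874307882499
[[-0.0, -0.04], [-0.2, 0.53], [-0.71, 0.05], [0.52, -0.57], [0.54, -0.27], [-0.1, 0.05]]
stand [ 0.6406 -0.0402 -0.1782] -10.20838708152624
[[0.16, -0.18], [-0.15, -0.1], [-1.07, 0.12], [1.08, -0.15]]
stand tips [ 0.6414 -0.0405 -0.1779] -10.194699397399974
[[-0.09, -0.5], [0.15, -0.56], [-1.14, 0.45], [1.1, 0.15]]
```

In the same image the plate sits about 4 mm to +y of the stand centre, inside the ±10 mm clearance. I'll correct that and lower it under guard.

```bash
python3 - <<'E'
from h import *
from bench import env,monitor
import cv2
X,Y=.6398,-.0448
env.movel([X,Y,.093],velocity=.05)
g=env.movel([X,Y,.042],velocity=.05,guard=6)
s=monitor.sense();print(g,s["clock"],s["position"],s["contact_force"],s["ft_torque"])
if not g:
    g=env.movel([X,Y,.031],velocity=.015,guard=4)
    s=monitor.sense();print(g,s["clock"],s["position"],s["contact_force"],s["ft_torque"])
f=eyes.grab_frame("scene")
z=cv2.resize(f["frame"][200:295,225:365,::-1],None,fx=5.6,fy=5.6,interpolation=cv2.INTER_CUBIC);cv2.imwrite("pics/z3.png",cv2.convertScaleAbs(z,alpha=1.5))
E
```

```text
False 9.0333 [ 0.64003467 -0.04484331  0.042419  ] [ 1.11720566 -0.56792196 -2.71719061] [-0.00531456  0.0229935   0.02970277]
True 9.6167 [ 0.63979346 -0.04478441  0.03322346] [-0.52068367  0.839014    5.16695619] [ 0.00885923  0.04345558 -0.00813771]
```

View pics/z3.png

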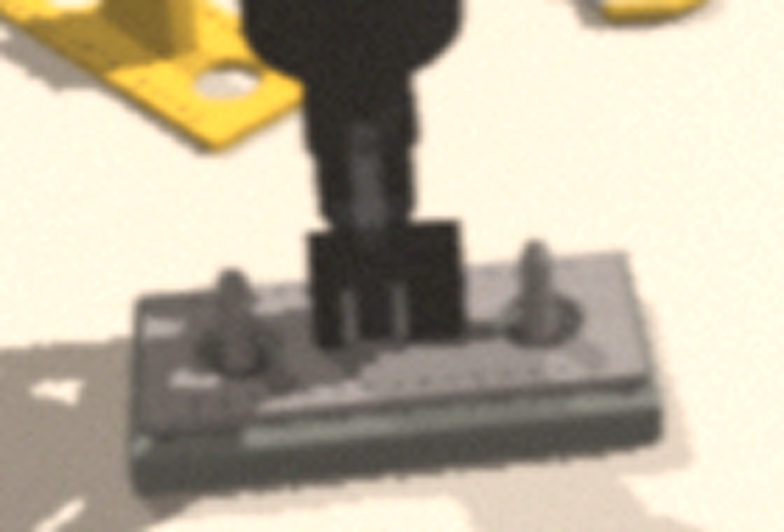

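Both pins come through the eyes, at crop pixels (235,320) and (537,290). The plate is in contact at a TCP height of 0.0332, where 0.033 was expected for home. I'll release and retreat.

```bash
python3 - <<'E'
from h import *
from bench import env,monitor
import cv2
env.release(); env.hold(.2)
p=monitor.sense()["position"]
print(env.movel([p[0],p[1],.18],velocity=.12,guard=15))
env.set_joints([1.09,.313,1.498,0,1.331,-.223]); env.hold(.3)
s=monitor.sense();print(s["clock"],s["contact_force"],s["finger_gap"])
for n in("scene","top"):
    f=eyes.grab_frame(n); cv2.imwrite(f"pics/{n}4.png",f["frame"][:,:,::-1])
    c=f["frame"][200:295,225:365] if n=="scene" else f["frame"][100:180,310:420]
    z=cv2.resize(c[:,:,::-1],None,fx=5.6,fy=5.6,interpolation=cv2.INTER_CUBIC);cv2.imwrite(f"pics/z4{n}.png",cv2.convertScaleAbs(z,alpha=1.5))
E
```

```text
False
14.8833 [ 0.17854565 -0.52042655 -0.02884073] 1.003764357885412
```

View pics/z4scene.png

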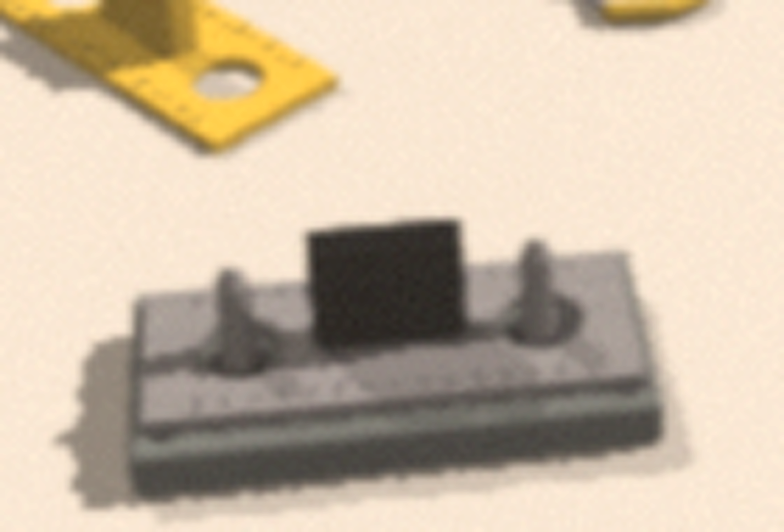

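View pics/top4.png

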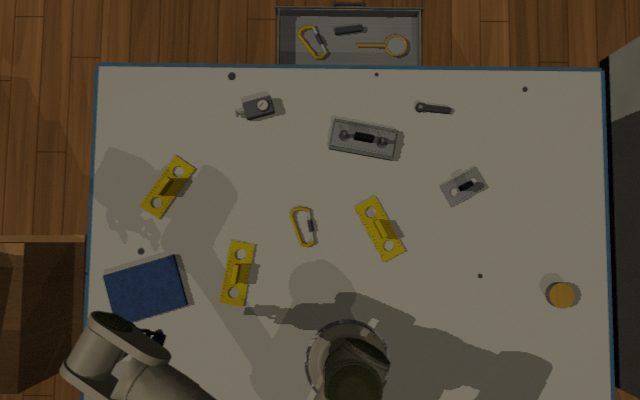

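The plate lies flat at top-view pixel (364,138) with both pins through it. The short gauge, still at (464,187), and everything else are where they were, and the arm is clear.

```bash
python3 -c "
from bench import job
print(job.hand_in())"
```

```text
the job is handed in; nothing more can be done
None
```

The long gauge plate is home on the inspection stand with both pins through its eyes, and I've handed the job in.

- **Placing:** I gripped the plate by its handle and carried it to just above the pin tips. The camera showed it about 4 mm off along its length, so I corrected that. I then lowered it slowly until it touched down at a TCP height of 33.2 mm (33 mm expected). The contact force changed by about 8 N. I then opened the gripper and backed away.
- **Last checks:** Both camera views show the plate flat on the base, and the arm back at its start pose touching nothing. The short gauge and the other objects are in their original places. The clock read about 15 s of the 40 s allowed.
- **Disagreements:** The 4 mm offset was larger than the roughly 2 mm error I expected. My fits of the stand's position also differed by 1–3 mm between the two cameras, well within the 10 mm pin clearance. No check failed.

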